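# Unbolt and open the double-door supplies cabinet

## Task

The small supplies cabinet on the desk is shut: its right-hand leaf is bolted down and its edge strip overlaps the left-hand leaf. Lift the bolt fully, swing the right-hand leaf wide open first, about square to the cabinet, while the left-hand leaf is still shut; then swing the left-hand leaf open just as wide. Leave both standing open and do not disturb the things lying around and on top of the cabinet.

Things in the scene. Friction and masses are not known exactly. Their poses are not given: they have to be found in the camera images.
- supply_cabinet: Fixed slim grey cabinet with two pale grey upright leaves, 280 mm wide (its y), 80 deep (x), 150 high. Origin: centre of its underside. Front faces its own -x; +y is left as the robot sees it. Closed leaves: faces at x = -40 mm, 39 to 137 mm high, meeting at y = 0. A strip 30 mm wide on the right (bolted) leaf's front edge laps 14 mm over the left leaf, so the left cannot open first.
- bolt (a joint): Height by which the upright bolt on the right-hand leaf is lifted, m: near 0 down (it locks the leaf), 0.018 lifted fully; the leaf is free from about 0.010. It slides straight up, takes about 2 N and stays where it is left.
- bolt_knob (a point): Centre of the bolt's upright round steel knob, 16 mm in diameter, 26 mm tall, on top of the 8 mm bolt rod; moves with bolt and leaf. Bolt down: 116 mm above the worktop, 24 mm in front of the right leaf's face, 22 mm from the meeting edge; nothing above it. The right leaf's handle is 66 mm to its right, so best open the fingers only part way (about 45 mm).
- bolted_leaf (a joint): Opening angle of the right-hand leaf, rad: 0 shut, grows as its free edge swings out towards the robot and to the right (counter-clockwise from above), 1.57 square to the cabinet, 1.75 the stop. Light friction: it stays where it is left.
- bolted_handle (a point): Grasp point on the right leaf's handle, an upright steel bar 10 mm in diameter, 32 mm in front of the leaf, on two level stalks 88 and 112 mm above the worktop; the point is 136 mm up, the bar's top 152 mm. Pinch it from above, fingers to its left and right, best opened part way (about 45 mm): the bolt is 66 mm to its left. Moves with the leaf.
- bolted_hinge (a point): Point on the upright hinge axis of the right-hand leaf, at the height of the handle point; the handle point lies 49 mm to its left and 37 mm in front of it when shut.
- plain_leaf (a joint): Opening angle of the left-hand leaf, rad: 0 shut, grows as its free edge swings out towards the robot and to the left (clockwise from above), 1.57 square to the cabinet, 1.75 the stop. Light friction: it stays where it is left.
- plain_handle (a point): Grasp point on the left-hand leaf's handle, the same kind of bar as on the other leaf, 136 mm above the worktop. Moves with the leaf.
- plain_hinge (a point): Point on the upright hinge axis of the left-hand leaf, at the height of the handle point; the handle point lies 49 mm to its right and 37 mm in front of it when shut.
- ink_pad: Bystander: flat blue ink pad, 73 x 113 x 17 mm, lying loose on top of the cabinet. Origin at the centre of its underside.
- calculator: Bystander: dark pocket calculator, 148 x 102 x 16 mm, loose on the worktop in front of the cabinet. Origin at the centre of its underside.
- highlighter: Bystander: highlighter pen, 129 x 29 x 22 mm, loose on the worktop in front of the cabinet. Origin at the centre of its underside.
- notebook: Bystander: black notebook, 168 x 130 x 16 mm, loose on the worktop to the left. Origin at the centre of its underside.
- masking_roll: Bystander: roll of masking tape, 98 mm across, 25 mm high, loose on the worktop to the right. Origin at the centre of its underside.
- tape_measure: Bystander: tape measure, 48 x 72 x 62 mm, loose on the worktop behind and to the right of the cabinet. Origin at the centre of its underside.

How it is judged (in metres and radians):
On the way, in this order (a step that is already met when the one before it is completed fails the run):
1. the bolt is lifted clear while both leaves are still shut (value of joint bolt above 0.012 m and value of joint each of bolted_leaf, plain_leaf below 0.1 rad), for 0.1 s.
2. the right-hand (bolted) leaf is swung wide open while the left-hand leaf is still shut (value of joint bolted_leaf above 1.2 rad and value of joint plain_leaf below 0.15 rad), for 0.2 s.
3. the left-hand (overlapped) leaf is swung wide open (value of joint plain_leaf above 1.2 rad), for 0.2 s.
At the end, for the whole second after the job is handed in: Both leaves stand still, each open by more than 1.2 rad (69 degrees) (value of joint each of bolted_leaf, plain_leaf above 1.2 rad and velocity of joint bolted_leaf between -0.05 and 0.05 rad/s and velocity of joint plain_leaf between -0.05 and 0.05 rad/s); the robot touches nothing.
It fails at once if a bystander is moved by more than 30 mm (distance of any of ink_pad, calculator, highlighter, notebook, masking_roll, tape_measure from where it was at the start of the episode above 0.03 m).
It also fails if it takes over 58 s, if anything falls off the work surface, if the arm or the gripper's body presses on something with over 40 N, if the wrist force passes 120 N, or if a joint passes its speed limit or range.

## Robot

A 6-joint arm with a two-finger parallel gripper is mounted at the origin on a cart in front of the work surface, level with it; the furniture and walls round the work are solid. World frame = base frame: x ahead of the robot, y to its left, z up, the work surface at z = 0. Lengths are in mm, angles in degrees, forces in N, time in s.
With the tool pointing down it reaches from about 300 to 850 mm from the base axis. Payload 4.2 kg.
Tool frame: the origin (TCP) lies at the centre of the arm's flange, where the gripper is bolted on; the fingertips stand 191 mm ahead of it and the grasp point (between the pads) lies 172 mm ahead of it; z points along the fingers, x is the direction in which the jaws open and shut, and the axes are right-handed (so a half turn about z gives the same grasp; the last joint's range is limited). The gripper opens to 91 mm and grips with 3 to 60 N. Pads are 32 mm wide; open, the fingers measure 118 mm over their backs; the gripper's body (76 mm by 178 mm) begins 60 mm behind the grasp point.
Start: joints at [62.567, 18.312, 89.639, -0, 72.044, -1.146], TCP at [254.648, 515.536, 404.776] pointing down, gripper open.
Joint ranges: [-177.97, 177.97], [-48.28, 115.42], [12.27, 149.76], [-77.06, 257.06], [2.81, 150.46], [-146.56, 146.56]. Speed limits (degrees/s): [147.25, 147.25, 180, 180, 180, 180].

## Interface

Orientations are given as [roll, pitch, yaw] about the fixed x, y, z axes, in that order (R = Rz(yaw) Ry(pitch) Rx(roll)).
In Python, from workcell import telemetry, imaging, env gives the robot as it stands. The module is installed in compiled form; this text tells all that it offers.
- The arm moves only by the tool jog_arm, never from a script. Its argument "series" is a list of rows, each a list of 3 entries, a list of its own where there are three numbers: the shift along the world's x, y, z in mm, then the turn, a rotation vector about the world's x, y, z in rad, then the opening, from 0 (shut) to 1 (fully open). In form: [[[x, y, z], [ax, ay, az], jaw], ...]. A call has exactly 5 rows; each row is the pose to reach, as a shift and turn from the pose measured when the call began; what a row does not reach only later rows make up. A row lasts 1/12 s, in which the tool goes at most 41.7 mm and 7.16 degrees, less where a joint would pass 70% of its speed; a pose out of reach is approached as far as the arm can. A call with a gripper value outside its range is refused whole. The fingers move at their own pace and stop on an object; "squeeze" is the grip in N (left out, the last holds). Time passes only in rows, so rows that repeat a pose let the fingers close, or fill a call up. It gives the time, the measured TCP pose, the force and the opening at its end, in the units of the state.
- telemetry.state(): the state, without advancing time (a new reading comes with each control period).
- imaging.grab_frame(name): name is "side" or "top"; returns a dict with "pixels" (480x640x3 uint8, red, green, blue), "fov_y" (degrees; the focal length in pixels is half the picture's height over the tangent of half this angle, whatever the lens; pixels are square), "cx", "cy" (the principal point, pixels), "R" (3x3) and "t" (3): a world point X has camera coordinates R X + t. Camera axes: x right, y down, z forward; pixel columns grow to the right and rows downward; lengths in mm; the calibration is good to about 2 mm. A picture is of the moment at which its call begins. There is no depth.
- env.job_done(): hands the job in, once; it reports no verdict.
The state is a dict: "time_s": time; "qpos": joint angles; "qvel": joint speeds; "effort": joint torques, N m; "ee_pos": TCP position; "ee_rot": TCP orientation; "force": force on the tool from outside, world axes, zero at the start; "torque": the same for the moment, N m; "gripper_width": finger opening in mm.
Only numpy, scipy, OpenCV 4.12 (cv2) and the standard library are available. Lean on these libraries where they do the work, as an engineer would, in place of code of your own. Each camera call takes 0.05 s, during which the arm holds its last target.

## Working session

There is one attempt and no reset: what is moved stays moved. The work goes in short steps, Python scripts to look and compute and a tool call to move; the robot and the scene stay as the last step left them, time stands still between calls to the robot, and variables do not carry over. Pictures are saved under pics/ and viewed, and the job is handed in when it is done.

Besides the shell and the picture viewer there is one more tool, called after "Emit:" as name(argument=value, ...) on one line, values as JSON. jog_arm: Moves the arm, as the interface text tells. Its arguments: {"type":"object","properties":{"series":{"type":"array"},"squeeze":{"type":"number"}},"required":["series"]}

```bash
mkdir -p pics; python3 - <<'E'
from workcell import telemetry, imaging
import cv2,pickle
print(telemetry.state())
for n in("side","top"):
    f=imaging.grab_frame(n); pickle.dump(f,open(n+".pkl","wb"))
    print(n,f["fov_y"],f["cx"],f["cy"],f["R"],f["t"])
    cv2.imwrite(f"pics/{n}0.png",f["pixels"][:,:,::-1])
E
```

```text
{'time_s': 0.0, 'qpos': array([ 6.25689812e+01,  1.83503689e+01,  8.97066090e+01, -5.95526975e-04,
        7.20430897e+01, -1.14620078e+00]), 'qvel': array([-0.01851531,  0.01338043,  0.06711788, -0.02931274,  0.02036277,
        0.03890158]), 'effort': array([ 4.13164389e-04, -4.12464416e+01, -2.31971079e+01,  7.27136945e-02,
        4.57489199e-02, -1.47682804e-04]), 'ee_pos': array([254.55314854, 515.39274416, 403.93136414]), 'ee_rot': array([-1.79998564e+02,  1.00058884e-01,  6.37153674e+01]), 'force': array([-0.33161659,  0.39359609, -0.67802741]), 'torque': array([-0.02966836, -0.04970625, -0.01225425]), 'gripper_width': 91.3992992314824}
side 43.45608393679065 330.54872399759904 237.05302041603824 [[ 0.13960243 -0.99020564  0.00198763]
 [-0.63633997 -0.09125086 -0.76599264]
 [ 0.75867161  0.10566963 -0.64284627]] [-104.53239847  436.16939883 1170.6621148 ]
top 56.68880468921092 313.4197964767285 240.47609985115818 [[ 0.00760037 -0.99462816  0.103233  ]
 [-0.98608467 -0.02459968 -0.16441374]
 [ 0.16607003 -0.10054687 -0.98097455]] [ -65.48617124  544.19555167 1122.95250738]
```

View pics/side0.png

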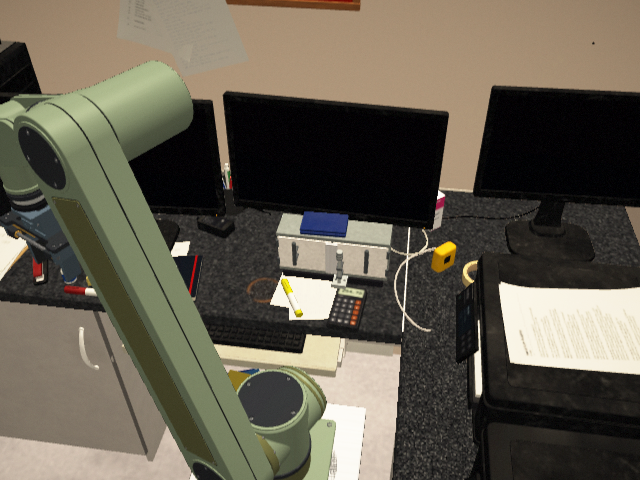

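View pics/top0.png

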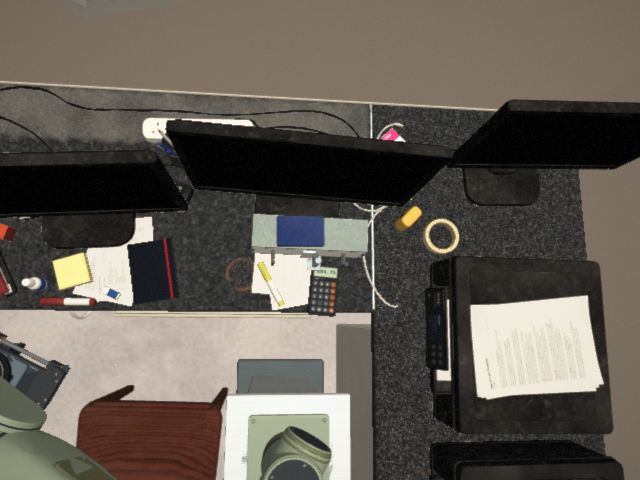

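```bash
python3 - <<'E'
import cv2
a=cv2.imread("pics/side0.png")[195:345,240:430]; cv2.imwrite("pics/sc.png",cv2.resize(a,None,fx=4,fy=4,interpolation=cv2.INTER_CUBIC))
a=cv2.imread("pics/top0.png")[195:325,230:390]; cv2.imwrite("pics/tc.png",cv2.resize(a,None,fx=4.5,fy=4.5,interpolation=cv2.INTER_CUBIC))
E
```

```text
(no output)
```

View pics/sc.png

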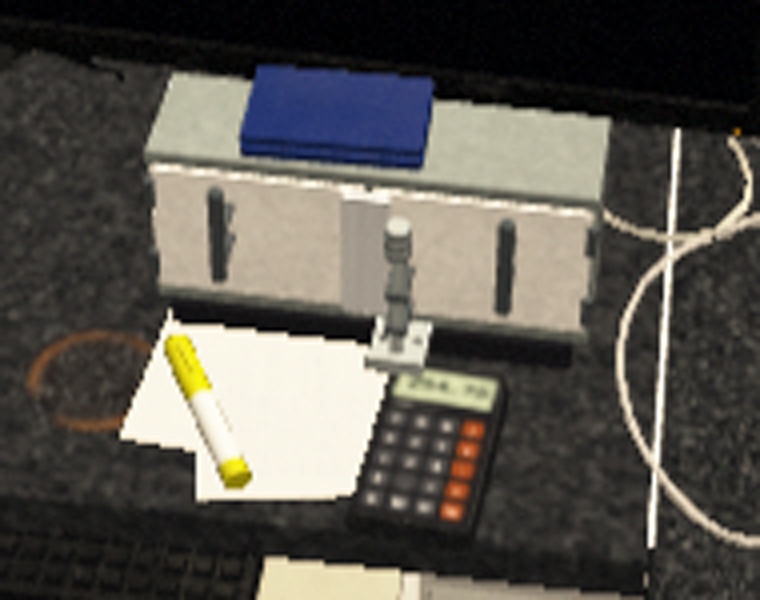

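View pics/tc.png

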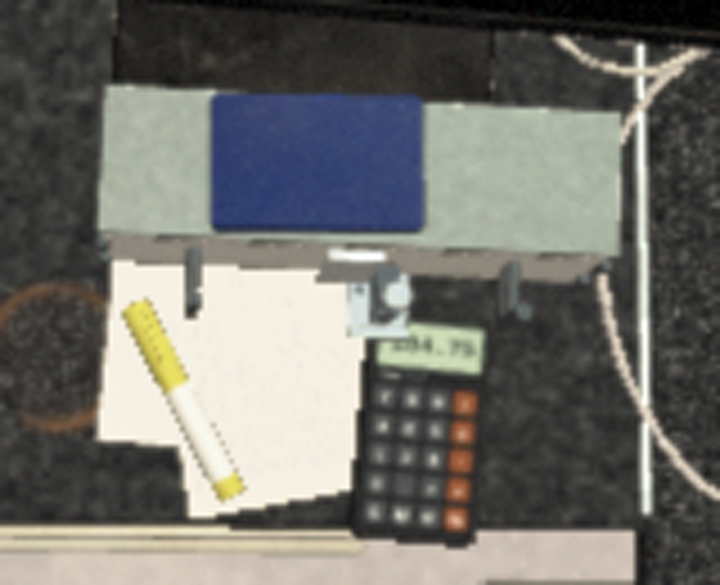

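```bash
cat > h.py <<'E'
import numpy as np,pickle
from scipy.optimize import least_squares
C={n:pickle.load(open(f"{n}.pkl","rb")) for n in("side","top")}
def foc(c): return 240/np.tan(np.radians(c["fov_y"]/2))
def proj(n,X):
    c=C[n];p=np.asarray(X)@np.array(c["R"]).T+c["t"]
    return p[...,:2]/p[...,2:]*foc(c)+[c["cx"],c["cy"]]
def atz(n,uv,z):
    c=C[n];R=np.array(c["R"]);d=R.T@np.array([(uv[0]-c["cx"])/foc(c),(uv[1]-c["cy"])/foc(c),1]);o=-R.T@c["t"]
    return o+d*(z-o[2])/d[2]
def tri(a,b):
    r=least_squares(lambda X:np.r_[proj("side",X)-a,proj("top",X)-b],[600,0,100]);return r.x,r.fun
def w(p,X):
    x,y,t=p;c,s=np.cos(t),np.sin(t);X=np.asarray(X,float)
    return np.stack([x+c*X[...,0]-s*X[...,1],y+s*X[...,0]+c*X[...,1],X[...,2]],-1)
E
python3 - <<'E'
from h import *
for n in C: print(n,-np.array(C[n]["R"]).T@C[n]["t"])
M=[[-40,140,150],[-40,-140,150],[40,140,150],[40,-140,150]]
S=np.array([[277,235],[389.2,245.7],[283,213.5],[392.7,224.5]]);T=np.array([[251.8,246.1],[367.8,250.6],[253.1,214.1],[368,220.1]])
f=lambda p:np.r_[(proj("side",w(p,M))-S).ravel(),(proj("top",w(p,M))-T).ravel()]
r=least_squares(f,[700,0,0]);print(r.x,np.degrees(r.x[2]),r.fun.round(1))
for i in range(4): print(tri(S[i],T[i])[0].round(0), w(r.x,M[i]).round(0), atz("side",S[i],150).round(),atz("top",T[i],150).round())
p=r.x;np.save("p.npy",p)
K=[[-64,-22,129],[-72,-88,152],[-72,88,152]]
print("knob, Rhandle, Lhandle",w(p,K).round(1),proj("side",w(p,K)),proj("top",w(p,K)))
print(atz("side",(339.5,250.5),129),atz("top",(318.2,259.9),129),atz("side",(366.75,250.3),152),atz("side",(294,242.3),152),proj("top",w(p,[[-72,-88,75]])))
E
```

```text
side [-596.00310929 -187.41116909 1086.86609168]
top [ 350.63185258   61.1620069  1197.8213906 ]
[ 5.45090531e+02 -3.97585738e+01 -1.74767996e-02] -1.0013468539740107 [-1.1 -2.4  1.4 -1.2  0.  -0.7  0.5 -0.7 -0.5  1.4  0.1  1.6 -0.1  0.3
  0.  -0.2]
[513. 100. 138.] [508. 101. 150.] [499.  96. 150.] [511. 100. 150.]
[ 507. -178.  143.] [ 503. -179.  150.] [ 498. -176.  150.] [ 506. -179.  150.]
[589. 100. 147.] [588. 100. 150.] [585.  99. 150.] [588.  99. 150.]
[ 582. -180.  148.] [ 583. -180.  150.] [ 580. -179.  150.] [ 582. -180.  150.]
knob, Rhandle, Lhandle [[ 480.7  -60.6  129. ]
 [ 471.6 -126.5  152. ]
 [ 474.6   49.5  152. ]] [[340.07596922 252.45873189]
 [367.45124519 250.3124585 ]
 [294.13214763 242.57629461]] [[318.26843366 261.21447282]
 [346.67510151 264.42196179]
 [272.9049353  261.68848428]]
[487.58786821 -58.35315027 129.        ] [483.93128452 -60.4503699  129.        ] [ 471.37380761 -124.84871144  152.        ] [475.59388908  49.98716457 152.        ] [[341.3713585  267.77483083]]
```

Emit:
jog_arm(series=[[[14, -36, 0], [0, 0, -0.12], 0.5], [[28, -72, 0], [0, 0, -0.24], 0.5], [[42, -108, 0], [0, 0, -0.36], 0.5], [[56, -144, 0], [0, 0, -0.48], 0.5], [[70, -180, 0], [0, 0, -0.6], 0.5]])

```text
time_s: 0.52
ee_pos: [324.6, 333.7, 403.6]
ee_rot: [180.0, 0.1, 29.0]
force: [1.5, 0.1, -0.1]
gripper_width: 60.7
```

Emit:
jog_arm(series=[[[14, -36, 0], [0, 0, -0.12], 0.5], [[28, -72, 0], [0, 0, -0.24], 0.5], [[42, -108, 0], [0, 0, -0.36], 0.5], [[56, -144, 0], [0, 0, -0.48], 0.5], [[70, -180, 0], [0, 0, -0.6], 0.5]])

```text
time_s: 0.93
ee_pos: [394.7, 151.8, 403.5]
ee_rot: [180.0, 0.1, -5.7]
force: [1.3, -0.4, 0.0]
gripper_width: 45.3
```

Emit:
jog_arm(series=[[[14, -36, 0], [0, 0, -0.12], 0.5], [[28, -72, 0], [0, 0, -0.24], 0.5], [[42, -108, 0], [0, 0, -0.36], 0.5], [[56, -144, 0], [0, 0, -0.48], 0.5], [[70, -180, 0], [0, 0, -0.6], 0.5]])

```text
time_s: 1.35
ee_pos: [464.7, -30.2, 403.3]
ee_rot: [180.0, 0.2, -40.4]
force: [-0.1, 0.5, 0.2]
gripper_width: 45.8
```

Emit:
jog_arm(series=[[[4, -8, -10], [0, 0, -0.12], 0.5], [[8, -15, -20], [0, 0, -0.24], 0.5], [[12, -22, -30], [0, 0, -0.36], 0.5], [[15, -30, -40], [0, 0, -0.48], 0.5], [[15, -30, -43], [0, 0, -0.6], 0.5]])

```text
time_s: 1.77
ee_pos: [479.7, -61.3, 358.4]
ee_rot: [179.8, 0.2, -75.2]
force: [-0.8, 0.5, 0.3]
gripper_width: 45.6
```

Emit:
jog_arm(series=[[[0, 0, 0], [0, 0, -0.12], 0.5], [[0, 0, 0], [0, 0, -0.24], 0.5], [[0, 0, 0], [0, 0, -0.28], 0.5], [[0, 0, 0], [0, 0, -0.28], 0.5], [[0, 0, 0], [0, 0, -0.28], 0.5]])

```text
time_s: 2.18
ee_pos: [479.6, -61.3, 358.2]
ee_rot: [179.8, 0.2, -91.2]
force: [0.4, 0.2, 0.2]
gripper_width: 45.4
```

```bash
cat > snap.py <<'E'
import sys,cv2,numpy as np
from workcell import telemetry, imaging
k=sys.argv[1]
s=telemetry.state();print(s["time_s"],s["ee_pos"].round(1),s["ee_rot"].round(1),s["qpos"].round(0),s["force"].round(1),s["gripper_width"])
a=imaging.grab_frame("side")["pixels"][175:345,230:430,::-1];b=imaging.grab_frame("top")["pixels"][195:325,230:390,::-1]
cv2.imwrite(f"pics/s{k}.png",cv2.resize(a,None,fx=4,fy=3.5,interpolation=2) if 0 else cv2.resize(a,None,fx=3.5,fy=3.5,interpolation=2))
cv2.imwrite(f"pics/t{k}.png",cv2.resize(b,None,fx=4.5,fy=4.5,interpolation=2))
E
python3 snap.py 1
```

```text
2.1833 [479.6 -61.3 358.2] [179.8   0.2 -91.2] [ -9.  12. 105.   0.  63.  82.] [0.4 0.2 0.2] 45.41684901742519
```

View pics/s1.png

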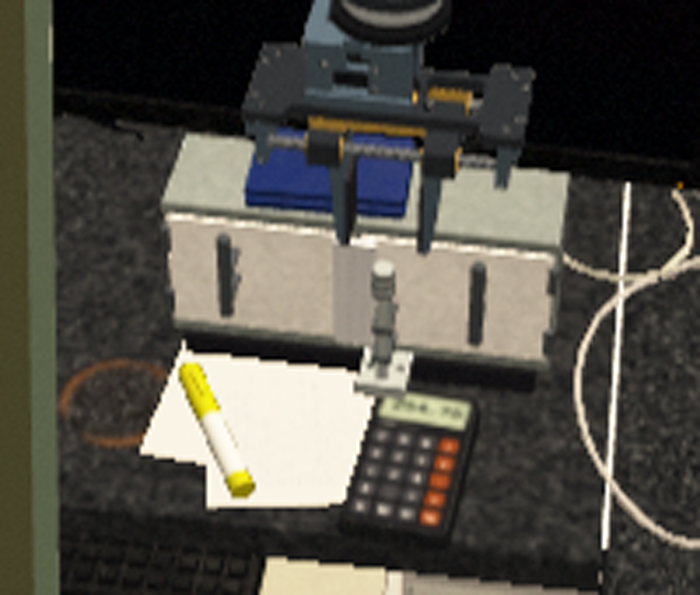

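View pics/t1.png

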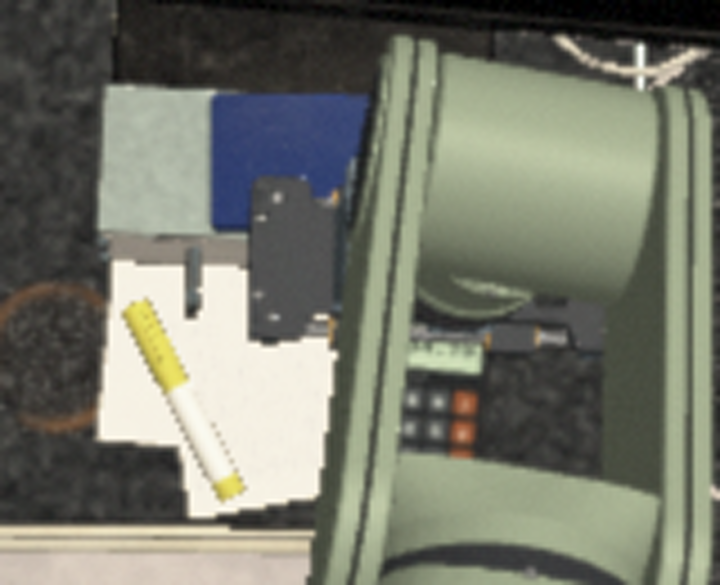

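Emit:
jog_arm(series=[[[1, 1, -15], [0, 0, 0], 0.5], [[2, 1, -30], [0, 0, 0], 0.5], [[2, 1, -45], [0, 0, 0], 0.5], [[2, 1, -60], [0, 0, 0], 0.5], [[2, 1, -67], [0, 0, 0], 0.5]])

```text
time_s: 2.7
ee_pos: [481.1, -60.1, 289.7]
ee_rot: [179.6, 0.2, -91.1]
force: [0.2, -0.4, 0.5]
gripper_width: 45.6
```

Emit:
jog_arm(series=[[[0, 0, 0], [0, 0, 0], 0.1], [[0, 0, 0], [0, 0, 0], 0.1], [[0, 0, 0], [0, 0, 0], 0.1], [[0, 0, 0], [0, 0, 0], 0.1], [[0, 0, 0], [0, 0, 0], 0.1]], squeeze=15)

```text
time_s: 3.12
ee_pos: [481.2, -59.6, 290.5]
ee_rot: [179.7, 0.3, -91.2]
force: [-1.2, 9.3, 1.7]
gripper_width: 15.5
```

Emit:
jog_arm(series=[[[0, 0, 0], [0, 0, 0], 0.1], [[0, 0, 0], [0, 0, 0], 0.1], [[0, 0, 0], [0, 0, 0], 0.1], [[0, 0, 0], [0, 0, 0], 0.1], [[0, 0, 0], [0, 0, 0], 0.1]])

```text
time_s: 3.53
ee_pos: [481.1, -59.5, 290.6]
ee_rot: [179.7, 0.4, -91.2]
force: [-0.2, 3.6, 2.4]
gripper_width: 15.7
```

```bash
python3 snap.py 2
```

```text
3.5333 [481.1 -59.5 290.6] [179.7   0.4 -91.2] [ -9.  17. 111.   0.  53.  82.] [-0.2  3.6  2.4] 15.705731938526014
```

View pics/s2.png

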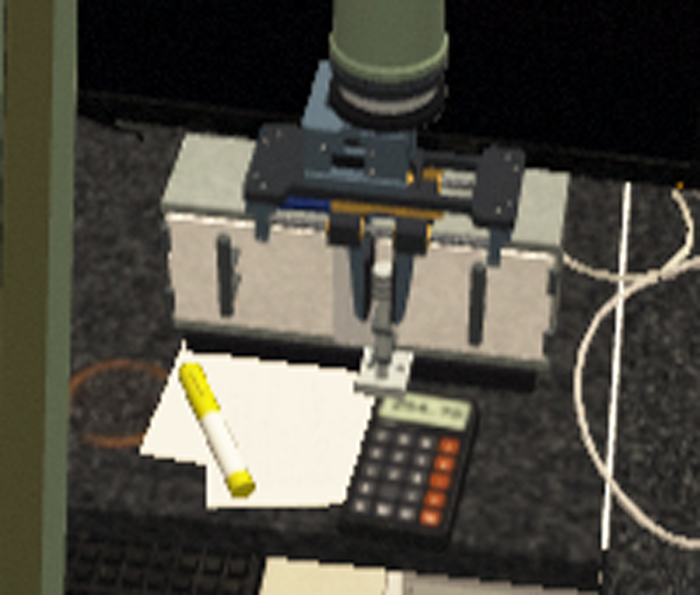

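Emit:
jog_arm(series=[[[0, 0, 4], [0, 0, 0], 0.1], [[0, 0, 8], [0, 0, 0], 0.1], [[0, 0, 12], [0, 0, 0], 0.1], [[0, 0, 16], [0, 0, 0], 0.1], [[0, 0, 20], [0, 0, 0], 0.1]])

```text
time_s: 4.05
ee_pos: [479.8, -59.7, 308.1]
ee_rot: [179.3, 0.3, -91.2]
force: [0.9, -2.1, -24.7]
gripper_width: 15.5
```

Emit:
jog_arm(series=[[[0, 0, 0], [0, 0, 0], 0.1], [[0, 0, 0], [0, 0, 0], 0.1], [[0, 0, 0], [0, 0, 0], 0.1], [[0, 0, 0], [0, 0, 0], 0.1], [[0, 0, 0], [0, 0, 0], 0.1]])

```text
time_s: 4.47
ee_pos: [479.8, -59.8, 308.2]
ee_rot: [179.3, 0.3, -91.2]
force: [-0.5, 1.4, -8.1]
gripper_width: 15.6
```

```bash
python3 snap.py 3
```

```text
4.4667 [479.8 -59.8 308.2] [179.3   0.3 -91.2] [ -9.  15. 109.   0.  56.  82.] [-0.5  1.4 -8.1] 15.56902994457823
```

View pics/s3.png

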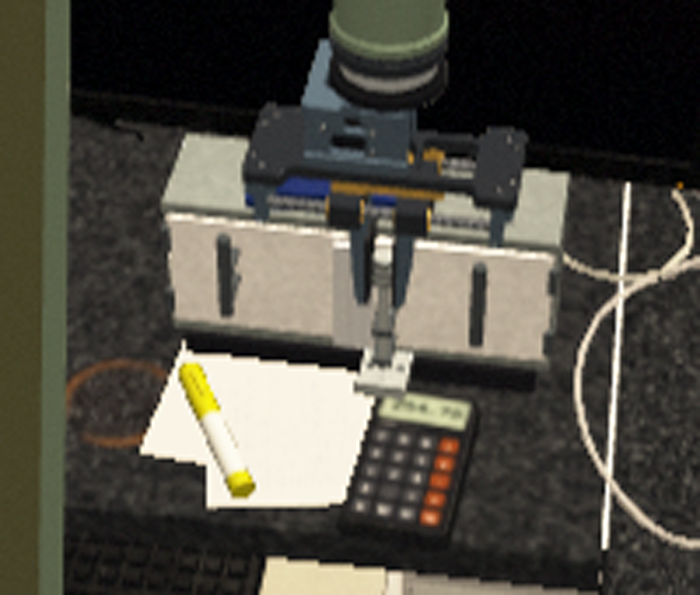

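Emit:
jog_arm(series=[[[0, 0, 0], [0, 0, 0], 0.5], [[0, 0, 0], [0, 0, 0], 0.5], [[0, 0, 0], [0, 0, 0], 0.5], [[0, 0, 10], [0, 0, 0], 0.5], [[0, 0, 25], [0, 0, 0], 0.5]])

```text
time_s: 4.98
ee_pos: [479.7, -59.8, 333.2]
ee_rot: [179.2, 0.3, -91.2]
force: [0.3, -0.4, -0.8]
gripper_width: 44.8
```

Emit:
jog_arm(series=[[[0, 0, 20], [0, 0, 0], 0.5], [[0, 0, 35], [0, 0, 0], 0.5], [[-3, -25, 37], [0, 0, 0], 0.5], [[-6, -50, 37], [0, 0, 0], 0.5], [[-8, -66, 37], [0, 0, 0], 0.5]])

```text
time_s: 5.4
ee_pos: [471.9, -127.2, 371.8]
ee_rot: [179.4, 0.2, -91.1]
force: [1.3, -0.2, 0.2]
gripper_width: 45.7
```

```bash
python3 snap.py 4
```

```text
5.4 [ 471.9 -127.2  371.8] [179.4   0.2 -91.1] [-16.  12. 103.   0.  65.  75.] [ 1.3 -0.2  0.2] 45.657028878191724
```

View pics/s4.png

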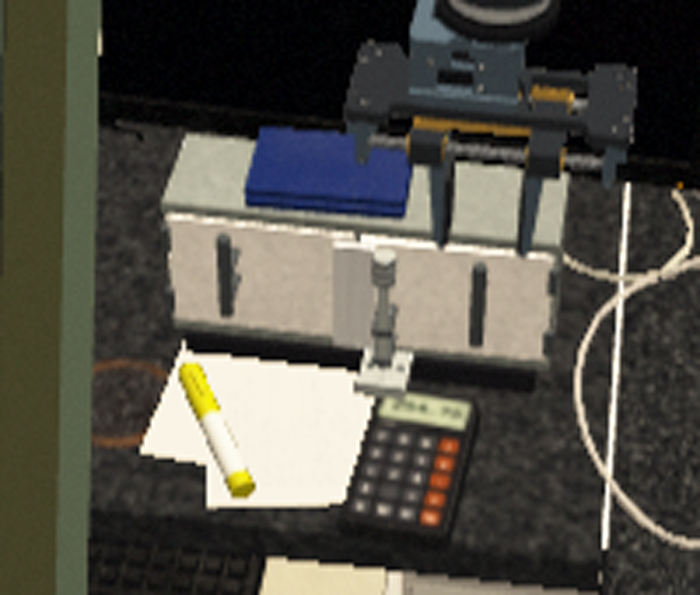

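```bash
python3 - <<'E'
import cv2,numpy as np
a=cv2.imread("pics/s1.png")[220:400,330:440];b=cv2.imread("pics/s4.png")[220:400,330:440];c=cv2.imread("pics/s3.png")[220:400,330:440]
cv2.imwrite("pics/cmp.png",cv2.resize(np.hstack([a,b]),None,fx=3,fy=3,interpolation=2))
E
```

```text
(no output)
```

View pics/cmp.png

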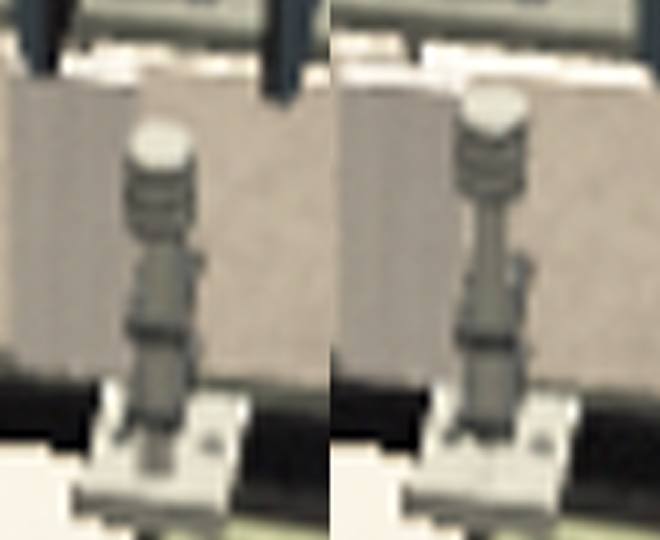

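```bash
python3 - <<'E'
from h import *
import cv2
from workcell import imaging
for z in (129,141,147): print(z,proj("side",[481,-59.8,z]),proj("top",[481,-59.8,z]))
g=imaging.grab_frame("side")["pixels"];cv2.imwrite("pics/full4.png",g[:,:,::-1])
o=C["side"]["pixels"]
up=lambda a:cv2.resize(a,None,fx=10,fy=10,interpolation=cv2.INTER_CUBIC)
A=up(o[240:300,325:355]);B=up(g[240:300,325:355])
t=A[80:220,100:200]
print(255 if 0 else '')
m=cv2.matchTemplate(B,t,cv2.TM_CCOEFF_NORMED);_,v,_,l=cv2.minMaxLoc(m);print("knob shift px",(l[0]-100)/10,(l[1]-80)/10,v)
cv2.imwrite("pics/cmp2.png",np.hstack([A,B])[:,:,::-1])
E
```

```text
129 [339.74548343 252.34840735] [317.92736848 261.09153262]
141 [339.80478282 248.58251253] [318.49176746 260.49827601]
147 [339.83467164 246.68437935] [318.77864735 260.19672799]

knob shift px 0.1 -3.4 0.8952431678771973
```

View pics/cmp2.png

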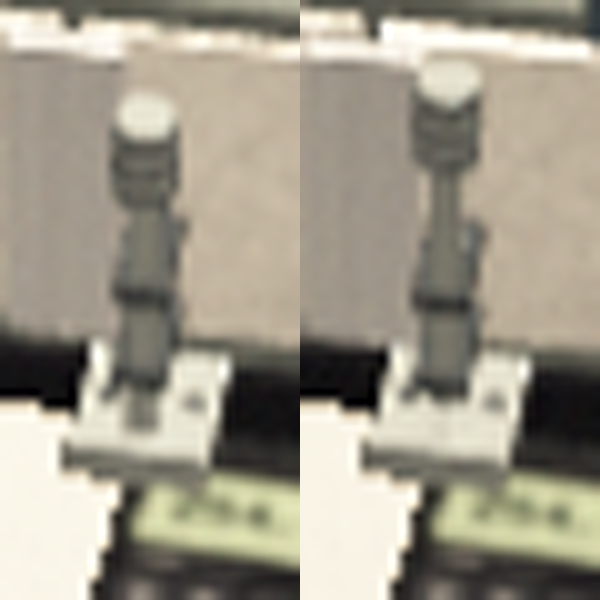

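Emit:
jog_arm(series=[[[4, 30, 0], [0, 0, 0], 0.5], [[9, 60, 0], [0, 0, 0], 0.5], [[10, 67, -10], [0, 0, 0], 0.5], [[10, 67, -40], [0, 0, 0], 0.5], [[10, 67, -60], [0, 0, 0], 0.5]], squeeze=35)

```text
time_s: 5.97
ee_pos: [481.9, -58.1, 310.4]
ee_rot: [179.5, 0.3, -91.1]
force: [-0.8, -0.3, 0.0]
gripper_width: 45.6
```

```bash
python3 snap.py 5
```

```text
5.9667 [481.9 -58.1 310.4] [179.5   0.3 -91.1] [ -8.  15. 109.   0.  56.  83.] [-0.8 -0.3  0. ] 45.6253990415152
```

View pics/s5.png

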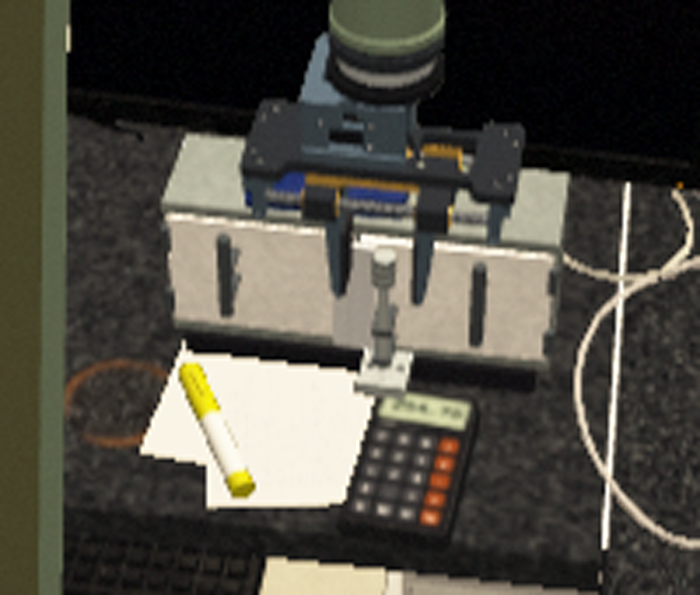

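Emit:
jog_arm(series=[[[0, -2, -5], [0, 0, 0], 0.5], [[0, -2, -10], [0, 0, 0], 0.5], [[0, -2, -12], [0, 0, 0], 0.5], [[0, -2, -12], [0, 0, 0], 0.1], [[0, -2, -12], [0, 0, 0], 0.1]], squeeze=35)

```text
time_s: 6.48
ee_pos: [480.9, -60.7, 296.7]
ee_rot: [179.0, 0.3, -91.2]
force: [-0.6, -0.2, 0.6]
gripper_width: 35.3
```

Emit:
jog_arm(series=[[[0, 0, 0], [0, 0, 0], 0.1], [[0, 0, 0], [0, 0, 0], 0.1], [[0, 0, 0], [0, 0, 0], 0.1], [[0, 0, 0], [0, 0, 0], 0.1], [[0, 0, 0], [0, 0, 0], 0.1]])

```text
time_s: 6.9
ee_pos: [480.8, -60.3, 296.9]
ee_rot: [179.0, 0.4, -91.2]
force: [-0.2, 4.2, 1.1]
gripper_width: 15.1
```

Emit:
jog_arm(series=[[[0, 0, 2], [0, 0, 0], 0.1], [[0, 0, 4], [0, 0, 0], 0.1], [[0, 0, 6], [0, 0, 0], 0.1], [[0, 0, 6], [0, 0, 0], 0.1], [[0, 0, 6], [0, 0, 0], 0.1]])

```text
time_s: 7.32
ee_pos: [479.2, -60.7, 298.3]
ee_rot: [178.5, 0.3, -91.1]
force: [1.7, -1.1, -30.1]
gripper_width: 14.9
```

```bash
python3 snap.py 6; python3 - <<'E'
import cv2
from workcell import imaging
g=imaging.grab_frame("side")["pixels"];cv2.imwrite("pics/z6.png",cv2.resize(g[230:300,315:365,::-1],None,fx=11,fy=8.5*1.294,interpolation=2)[:600*1])
E
```

```text
7.3167 [479.2 -60.7 298.3] [178.5   0.3 -91.1] [ -9.  16. 110.   0.  55.  82.] [  1.7  -1.1 -30.1] 14.949257144971224
```

View pics/z6.png

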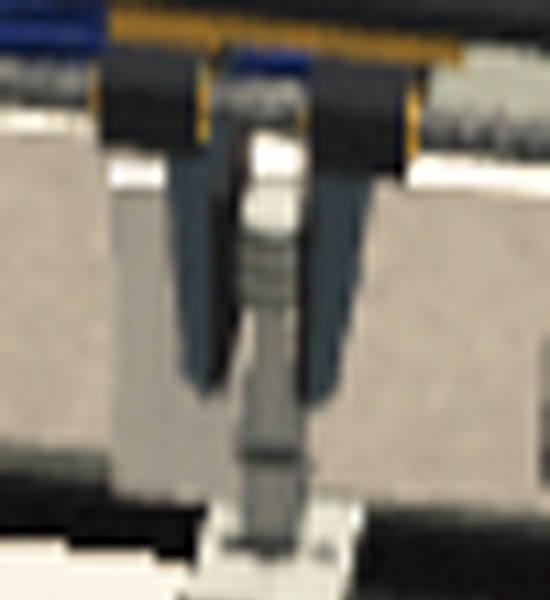

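```bash
python3 - <<'E'
import cv2,numpy as np
from workcell import imaging
from h import *
g=imaging.grab_frame("side")["pixels"][:,:,::-1]; cv2.imwrite("pics/full6.png",g)
A=C["side"]["pixels"][:,:,::-1];B=cv2.imread("pics/full4.png")
im=np.hstack([np.ascontiguousarray(cv2.resize(x[238:288,330:350],None,fx=12,fy=12,interpolation=0)) for x in (A,B,g)])
for r in range(0,50,5): cv2.line(im,(0,r*12),(6,r*12),(0,0,255),1); cv2.putText(im,str(238+r),(8,r*12+8),0,.35,(0,0,255),1)
cv2.imwrite("pics/nn.png",im)
E
```

```text
(no output)
```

View pics/nn.png

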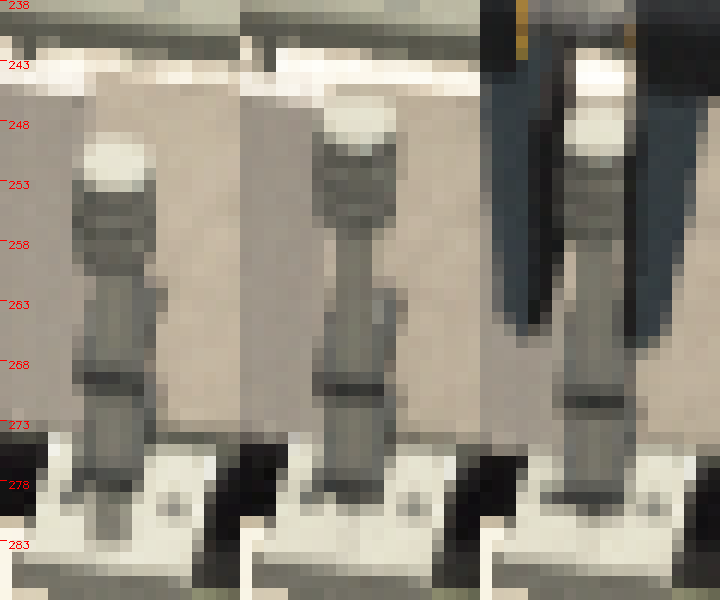

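Emit:
jog_arm(series=[[[0, 0, 0], [0, 0, 0], 0.1], [[0, 0, 0], [0, 0, 0], 0.5], [[0, 0, 0], [0, 0, 0], 0.5], [[0, 0, 0], [0, 0, 0], 0.5], [[0, 0, 10], [0, 0, 0], 0.5]])

```text
time_s: 7.93
ee_pos: [478.9, -60.8, 308.2]
ee_rot: [178.4, 0.3, -91.2]
force: [0.3, 0.3, -0.6]
gripper_width: 39.3
```

Emit:
jog_arm(series=[[[0, 0, 40], [0, 0, 0], 0.5], [[0, 0, 65], [0, 0, 0], 0.5], [[-3, -25, 65], [0, 0, 0], 0.5], [[-6, -50, 65], [0, 0, 0], 0.5], [[-9, -66, 65], [0, 0, 0], 0.5]])

```text
time_s: 8.35
ee_pos: [469.8, -128.2, 375.3]
ee_rot: [178.7, 0.2, -91.1]
force: [0.3, -0.6, 0.4]
gripper_width: 45.5
```

```bash
python3 snap.py 7; python3 - <<'E'
import cv2,numpy as np
from workcell import imaging
from h import *
g=imaging.grab_frame("side")["pixels"][:,:,::-1]; cv2.imwrite("pics/full7.png",g)
A=C["side"]["pixels"][:,:,::-1]
im=np.hstack([np.ascontiguousarray(cv2.resize(x[238:288,330:350],None,fx=12,fy=12,interpolation=0)) for x in (A,g)])
for r in range(0,50,5): cv2.line(im,(0,r*12),(6,r*12),(0,0,255),1); cv2.putText(im,str(238+r),(8,r*12+8),0,.35,(0,0,255),1)
cv2.imwrite("pics/nn7.png",im)
p=np.load("p.npy")
# predicted knob top pixel for leaf angle & bolt
hx,hy=-35,-137
def pt(l,a):  # local closed point rotated CCW a about hinge
    c,s=np.cos(a),np.sin(a);dx,dy=l[0]-hx,l[1]-hy
    return [hx+c*dx-s*dy,hy+s*dx+c*dy,l[2]]
for a in(0,.03,.06,.09,.12):
  print(a,[proj("side",w(p,pt([-64,-22,129+b],a))).round(1) for b in(0,.0,12,18)],proj("side",w(p,pt([-64,-22,70],a))).round(1),"handle",w(p,pt([-72,-88,136],a)).round(1))
E
```

```text
8.35 [ 469.8 -128.2  375.3] [178.7   0.2 -91.1] [-17.  12. 103.  -0.  66.  75.] [ 0.3 -0.6  0.4] 45.47041821881211
0 [array([340.1, 252.5]), array([340.1, 252.5]), array([340.1, 248.7]), array([340.2, 246.8])] [339.8 270.4] handle [ 471.6 -126.5  136. ]
0.03 [array([340.2, 253.4]), array([340.2, 253.4]), array([340.3, 249.7]), array([340.3, 247.8])] [340.  271.4] handle [ 470.1 -127.6  136. ]
0.06 [array([340.5, 254.4]), array([340.5, 254.4]), array([340.5, 250.6]), array([340.6, 248.7])] [340.2 272.4] handle [ 468.7 -128.7  136. ]
0.09 [array([340.7, 255.4]), array([340.7, 255.4]), array([340.8, 251.6]), array([340.8, 249.7])] [340.4 273.4] handle [ 467.2 -129.9  136. ]
0.12 [array([341. , 256.4]), array([341. , 256.4]), array([341.1, 252.6]), array([341.1, 250.7])] [340.7 274.3] handle [ 465.9 -131.2  136. ]
```

View pics/nn7.png

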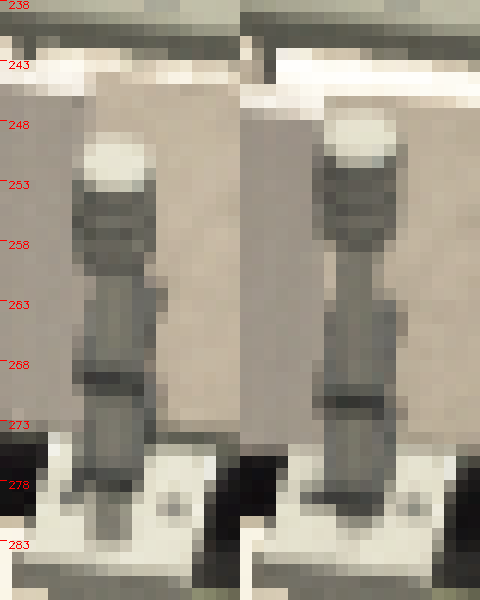

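View pics/s7.png

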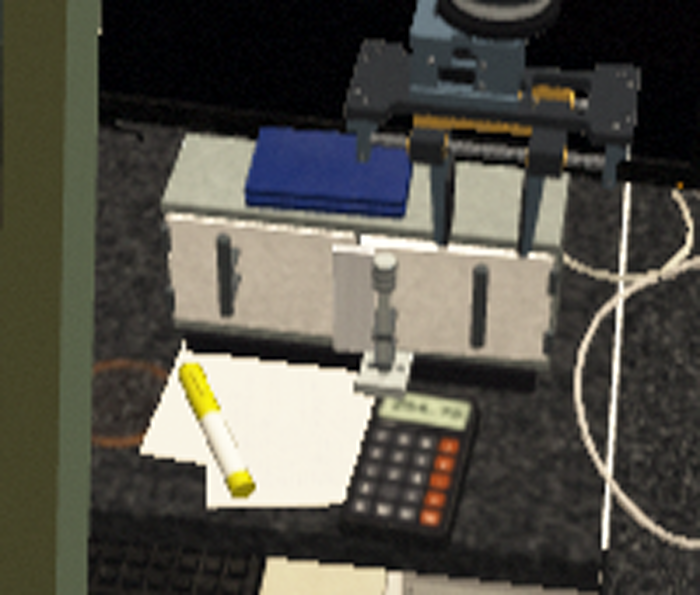

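```bash
python3 - <<'E'
import cv2,numpy as np
from h import *
A=C["side"]["pixels"][:,:,::-1]
ims={"A":A,"4":cv2.imread("pics/full4.png"),"7":cv2.imread("pics/full7.png")}
for k,x in ims.items():
    g=x.astype(float).mean(2); print(k)
    print(" knobcols",[f"{r}:{v:.0f}" for r,v in zip(range(243,284),g[243:284,338:342].mean(1))])
E
```

```text
A
 knobcols ['243:217', '244:189', '245:180', '246:178', '247:175', '248:175', '249:196', '250:221', '251:224', '252:222', '253:185', '254:97', '255:93', '256:105', '257:90', '258:102', '259:95', '260:89', '261:111', '262:113', '263:113', '264:113', '265:114', '266:111', '267:112', '268:99', '269:66', '270:69', '271:99', '272:111', '273:112', '274:112', '275:112', '276:105', '277:82', '278:76', '279:125', '280:151', '281:150', '282:152', '283:195']
4
 knobcols ['243:245', '244:244', '245:180', '246:208', '247:221', '248:220', '249:197', '250:130', '251:85', '252:100', '253:93', '254:89', '255:100', '256:88', '257:106', '258:122', '259:124', '260:125', '261:120', '262:112', '263:117', '264:116', '265:110', '266:110', '267:108', '268:107', '269:87', '270:52', '271:81', '272:108', '273:109', '274:108', '275:109', '276:109', '277:98', '278:67', '279:81', '280:167', '281:213', '282:213', '283:215']
7
 knobcols ['243:244', '244:253', '245:244', '246:171', '247:200', '248:221', '249:220', '250:210', '251:163', '252:87', '253:89', '254:94', '255:86', '256:101', '257:88', '258:92', '259:119', '260:121', '261:121', '262:119', '263:113', '264:111', '265:110', '266:110', '267:109', '268:110', '269:109', '270:87', '271:55', '272:78', '273:108', '274:110', '275:110', '276:110', '277:107', '278:95', '279:66', '280:77', '281:149', '282:198', '283:215']
```

Emit:
jog_arm(series=[[[4, 30, 0], [0.02, 0, 0], 0.4], [[8, 60, 0], [0.02, 0, 0], 0.4], [[8, 67, -20], [0.02, 0, 0], 0.4], [[8, 67, -40], [0.02, 0, 0], 0.4], [[8, 67, -40], [0.02, 0, 0], 0.4]], squeeze=4)

```text
time_s: 8.92
ee_pos: [476.6, -58.8, 331.8]
ee_rot: [178.2, 1.5, -91.2]
force: [-0.6, 0.9, -0.7]
gripper_width: 36.4
```

Emit:
jog_arm(series=[[[0, 0, 0], [0, 0, 0], 0.1], [[0, 0, 0], [0, 0, 0], 0.1], [[0, 0, 0], [0, 0, 0], 0.1], [[0, 0, 0], [0, 0, 0], 0.1], [[0, 0, 0], [0, 0, 0], 0.1]])

```text
time_s: 9.33
ee_pos: [477.6, -60.5, 333.0]
ee_rot: [178.4, 1.2, -91.1]
force: [1.9, -8.8, -4.0]
gripper_width: 19.0
```

Emit:
jog_arm(series=[[[0, 0, 0], [0, 0, 0], 0.1], [[0, 0, 0], [0, 0, 0], 0.1], [[0, 0, 0], [0, 0, 0], 0.1], [[0, 0, 0], [0, 0, 0], 0.1], [[0, 0, 0], [0, 0, 0], 0.1]])

```text
time_s: 9.75
ee_pos: [478.0, -61.5, 333.7]
ee_rot: [178.6, 1.0, -91.1]
force: [1.6, -5.4, -3.9]
gripper_width: 15.5
```

Emit:
jog_arm(series=[[[0, 0, 0.5], [-0.017, -0.024, 0], 0.1], [[0, 0, 1], [-0.017, -0.024, 0], 0.1], [[0, 0, 1.5], [-0.017, -0.024, 0], 0.1], [[0, 0, 2], [-0.017, -0.024, 0], 0.1], [[0, 0, 2], [-0.017, -0.024, 0], 0.1]], squeeze=3)

```text
time_s: 10.17
ee_pos: [477.3, -60.3, 335.5]
ee_rot: [179.8, 0.4, -91.2]
force: [-0.8, 6.3, -4.8]
gripper_width: 15.4
```

Emit:
jog_arm(series=[[[0, 0, 0.5], [0, 0, 0], 0.1], [[0, 0, 1], [0, 0, 0], 0.1], [[0, 0, 1.5], [0, 0, 0], 0.1], [[0, 0, 1.5], [0, 0, 0], 0.1], [[0, 0, 1.5], [0, 0, 0], 0.1]])

```text
time_s: 10.58
ee_pos: [477.1, -60.2, 337.1]
ee_rot: [179.7, 0.4, -91.2]
force: [-1.2, 1.9, -4.5]
gripper_width: 14.9
```

Emit:
jog_arm(series=[[[0, 0, 0.5], [0, 0, 0], 0.1], [[0, 0, 1], [0, 0, 0], 0.1], [[0, 0, 1.5], [0, 0, 0], 0.1], [[0, 0, 1.5], [0, 0, 0], 0.1], [[0, 0, 1.5], [0, 0, 0], 0.1]])

```text
time_s: 11.0
ee_pos: [477.4, -60.3, 339.1]
ee_rot: [179.8, 0.4, -91.2]
force: [-0.9, 0.2, -0.3]
gripper_width: 8.8
```

Emit:
jog_arm(series=[[[0, 0, 15], [0, 0, 0], 0.5], [[0, 0, 35], [0, 0, 0], 0.5], [[-2, -25, 35], [0, 0, 0], 0.5], [[-5, -50, 35], [0, 0, 0], 0.5], [[-6, -67, 35], [0, 0, 0], 0.5]], squeeze=25)

```text
time_s: 11.42
ee_pos: [471.2, -128.6, 374.8]
ee_rot: [179.9, 0.3, -91.2]
force: [0.8, 0.0, -0.7]
gripper_width: 39.8
```

Emit:
jog_arm(series=[[[0, 0, -10], [0, 0, 0], 0.5], [[0, 0, -25], [0, 0, 0], 0.5], [[0, 0, -40], [0, 0, 0], 0.5], [[0, 0, -40], [0, 0, 0], 0.5], [[0, 0, -40], [0, 0, 0], 0.5]])

```text
time_s: 11.83
ee_pos: [471.1, -128.2, 334.1]
ee_rot: [179.8, 0.4, -91.2]
force: [-0.0, 0.3, 0.1]
gripper_width: 45.4
```

```bash
python3 snap.py 8
```

```text
11.8333 [ 471.1 -128.2  334.1] [179.8   0.4 -91.2] [-17.  14. 107.   0.  59.  74.] [-0.   0.3  0.1] 45.379785817499034
```

View pics/s8.png

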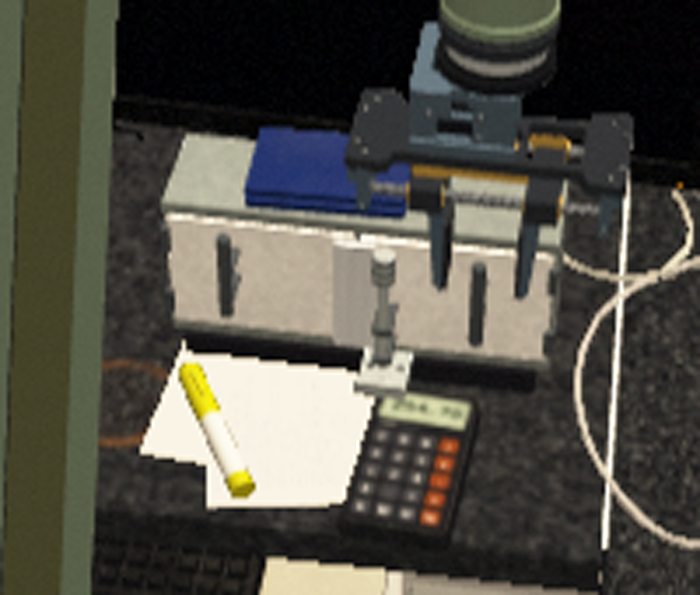

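Emit:
jog_arm(series=[[[0, 0, -10], [0, 0, 0], 0.5], [[0, 0, -20], [0, 0, 0], 0.5], [[0, 0, -24], [0, 0, 0], 0.5], [[0, 0, -24], [0, 0, 0], 0.05], [[0, 0, -24], [0, 0, 0], 0.05]])

```text
time_s: 12.35
ee_pos: [471.5, -128.3, 310.9]
ee_rot: [179.9, 0.3, -91.2]
force: [-0.4, -0.3, -0.7]
gripper_width: 35.2
```

Emit:
jog_arm(series=[[[0, 0, 0], [0, 0, 0], 0.05], [[0, 0, 0], [0, 0, 0], 0.05], [[0, 0, 0], [0, 0, 0], 0.05], [[0, 0, 0], [0, 0, 0], 0.05], [[0, 0, 0], [0, 0, 0], 0.05]])

```text
time_s: 12.77
ee_pos: [470.7, -127.3, 311.1]
ee_rot: [179.8, 0.5, -91.2]
force: [-2.5, 4.6, 3.4]
gripper_width: 9.0
```

```bash
python3 snap.py 9
```

```text
12.7667 [ 470.7 -127.3  311.1] [179.8   0.5 -91.2] [-17.  15. 109.   0.  56.  74.] [-2.5  4.6  3.4] 9.02704775446406
```

View pics/s9.png

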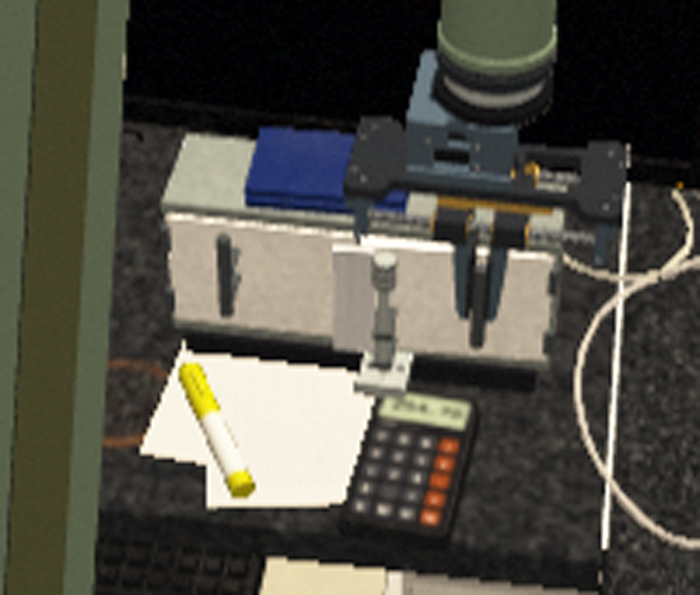

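```bash
python3 - <<'E'
import numpy as np
h=np.array([510.6,-175.3]);r=np.array([470.7,-127.3])-h
R=lambda a:np.array([[np.cos(a),-np.sin(a)],[np.sin(a),np.cos(a)]])
for d in range(0,91,5): print(d,round(np.radians(d),3),(R(np.radians(d))@r+h).round(1),(R(np.radians(d))@r-r).round(1))
E
```

```text
0 0.0 [ 470.7 -127.3] [0. 0.]
5 0.087 [ 466.7 -131. ] [-4.  -3.7]
10 0.175 [ 463. -135.] [-7.7 -7.7]
15 0.262 [ 459.6 -139.3] [-11.1 -12. ]
20 0.349 [ 456.7 -143.8] [-14.  -16.5]
25 0.436 [ 454.2 -148.7] [-16.5 -21.4]
30 0.524 [ 452.  -153.7] [-18.7 -26.4]
35 0.611 [ 450.4 -158.9] [-20.3 -31.6]
40 0.698 [ 449.2 -164.2] [-21.5 -36.9]
45 0.785 [ 448.4 -169.6] [-22.3 -42.3]
50 0.873 [ 448.2 -175. ] [-22.5 -47.7]
55 0.96 [ 448.4 -180.5] [-22.3 -53.2]
60 1.047 [ 449.1 -185.9] [-21.6 -58.6]
65 1.134 [ 450.2 -191.2] [-20.5 -63.9]
70 1.222 [ 451.8 -196.4] [-18.9 -69.1]
75 1.309 [ 453.9 -201.4] [-16.8 -74.1]
80 1.396 [ 456.4 -206.3] [-14.3 -79. ]
85 1.484 [ 459.3 -210.9] [-11.4 -83.6]
90 1.571 [ 462.6 -215.2] [ -8.1 -87.9]
```

Emit:
jog_arm(series=[[[-4, -3.7, 0], [0, 0, 0.087], 0.05], [[-7.7, -7.7, 0], [0, 0, 0.175], 0.05], [[-11.1, -12, 0], [0, 0, 0.262], 0.05], [[-14, -16.5, 0], [0, 0, 0.349], 0.05], [[-16.5, -21.4, 0], [0, 0, 0.436], 0.05]])

```text
time_s: 13.28
ee_pos: [454.2, -148.6, 311.1]
ee_rot: [179.8, 0.5, -66.0]
force: [1.1, 1.7, -2.6]
gripper_width: 9.2
```

```bash
python3 snap.py 10
```

```text
13.2833 [ 454.2 -148.6  311.1] [179.8   0.5 -66. ] [-20.  15. 110.   0.  56.  46.] [ 1.1  1.7 -2.6] 9.239532926824054
```

View pics/s10.png

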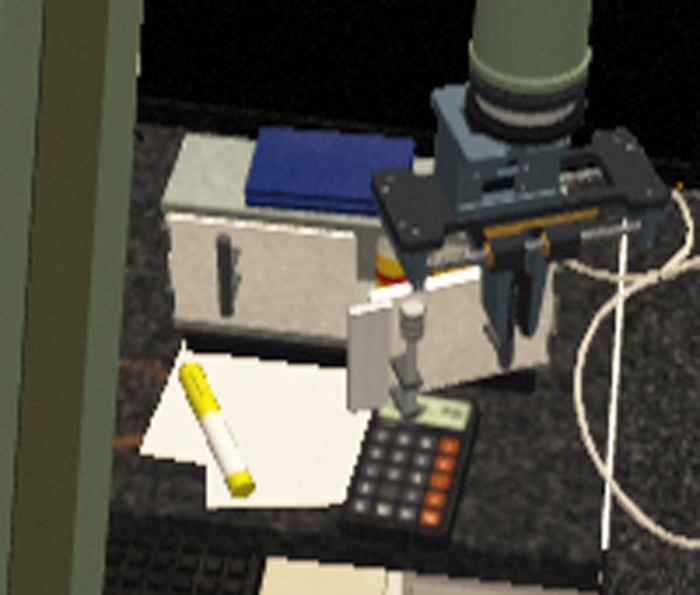

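Leaf is opening and the left leaf still shut, calculator unmoved. Continue the arc.

Emit:
jog_arm(series=[[[-2.2, -5, 0], [0, 0, 0.087], 0.05], [[-3.8, -10.2, 0], [0, 0, 0.175], 0.05], [[-5, -15.5, 0], [0, 0, 0.262], 0.05], [[-5.8, -20.9, 0], [0, 0, 0.349], 0.05], [[-6, -26.3, 0], [0, 0, 0.436], 0.05]])

```text
time_s: 13.8
ee_pos: [448.5, -175.0, 311.1]
ee_rot: [179.9, 0.4, -41.2]
force: [2.2, 2.4, -3.3]
gripper_width: 9.6
```

Emit:
jog_arm(series=[[[0.2, -5.5, 0], [0, 0, 0.087], 0.05], [[0.9, -10.9, 0], [0, 0, 0.175], 0.05], [[2, -16.2, 0], [0, 0, 0.262], 0.05], [[3.6, -21.4, 0], [0, 0, 0.349], 0.05], [[5.7, -26.4, 0], [0, 0, 0.436], 0.05]])

```text
time_s: 14.22
ee_pos: [454.6, -201.0, 311.1]
ee_rot: [180.0, 0.4, -16.1]
force: [1.2, 3.6, -1.5]
gripper_width: 8.9
```

Emit:
jog_arm(series=[[[2.5, -4.9, 0], [0, 0, 0.087], 0.05], [[5.4, -9.5, 0], [0, 0, 0.175], 0.05], [[8.7, -13.8, 0], [0, 0, 0.262], 0.05], [[8.7, -13.8, 0], [0, 0, 0.262], 0.05], [[8.7, -13.8, 0], [0, 0, 0.262], 0.05]])

```text
time_s: 14.63
ee_pos: [463.5, -214.6, 311.1]
ee_rot: [-180.0, 0.4, -1.3]
force: [1.0, 2.1, 0.3]
gripper_width: 9.2
```

```bash
python3 snap.py 11
```

```text
14.6333 [ 463.5 -214.6  311.1] [-180.     0.4   -1.3] [-26.  17. 106.  -0.  57. -25.] [1.  2.1 0.3] 9.160066713822715
```

View pics/s11.png

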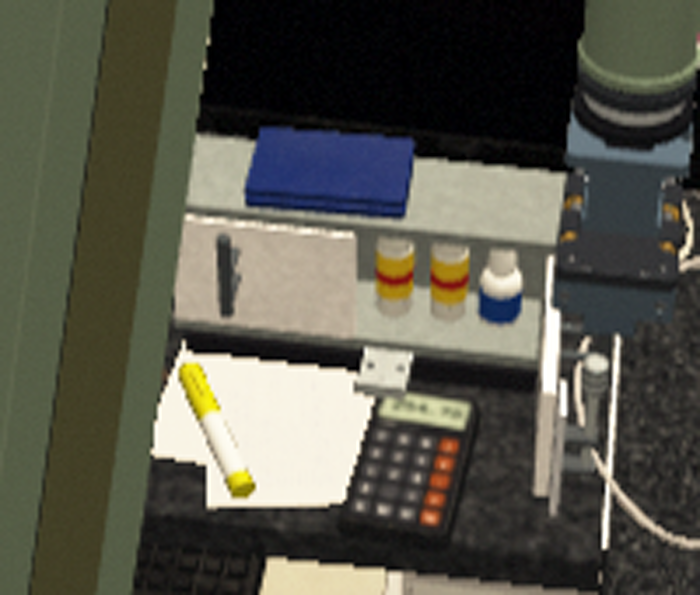

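Emit:
jog_arm(series=[[[0, 0, 0], [0, 0, 0], 0.5], [[0, 0, 0], [0, 0, 0], 0.5], [[0, 0, 0], [0, 0, 0], 0.5], [[0, 0, 15], [0, 0, 0], 0.5], [[0, 0, 40], [0, 0, 0], 0.5]])

```text
time_s: 15.15
ee_pos: [462.5, -214.2, 349.3]
ee_rot: [-179.9, 0.7, -1.3]
force: [-0.5, -0.3, 1.5]
gripper_width: 39.9
```

Emit:
jog_arm(series=[[[0, 0, 30], [0, 0, 0], 0.5], [[0, 20, 40], [0, 0, 0.11], 0.5], [[1, 50, 40], [0, 0, 0.22], 0.5], [[2, 80, 40], [0, 0, 0.33], 0.5], [[3, 110, 40], [0, 0, 0.44], 0.5]])

```text
time_s: 15.57
ee_pos: [465.1, -103.3, 389.8]
ee_rot: [-179.9, 0.7, 24.1]
force: [-0.0, 0.4, -0.4]
gripper_width: 45.1
```

Emit:
jog_arm(series=[[[2, 30, 0], [0, 0, 0.11], 0.5], [[4, 60, 0], [0, 0, 0.22], 0.5], [[6, 90, 0], [0, 0, 0.33], 0.5], [[8, 120, 0], [0, 0, 0.44], 0.5], [[10, 150, 0], [0, 0, 0.55], 0.5]])

```text
time_s: 15.98
ee_pos: [474.8, 48.0, 390.0]
ee_rot: [-179.9, 0.7, 55.9]
force: [-0.5, 0.0, -0.1]
gripper_width: 45.5
```

Emit:
jog_arm(series=[[[0, 4, 0], [0, 0, 0.12], 0.5], [[0, 4, -10], [0, 0, 0.24], 0.5], [[0, 4, -20], [0, 0, 0.36], 0.5], [[0, 4, -20], [0, 0, 0.48], 0.5], [[0, 4, -20], [0, 0, 0.58], 0.5]])

```text
time_s: 16.4
ee_pos: [474.4, 52.0, 369.4]
ee_rot: [-179.8, 0.7, 89.4]
force: [-0.1, -0.2, 0.6]
gripper_width: 45.9
```

```bash
python3 snap.py 12
```

```text
16.4 [474.4  52.  369.4] [-179.8    0.7   89.4] [  5.  11. 105.  -1.  64. -84.] [-0.1 -0.2  0.6] 45.87652280831273
```

View pics/s12.png

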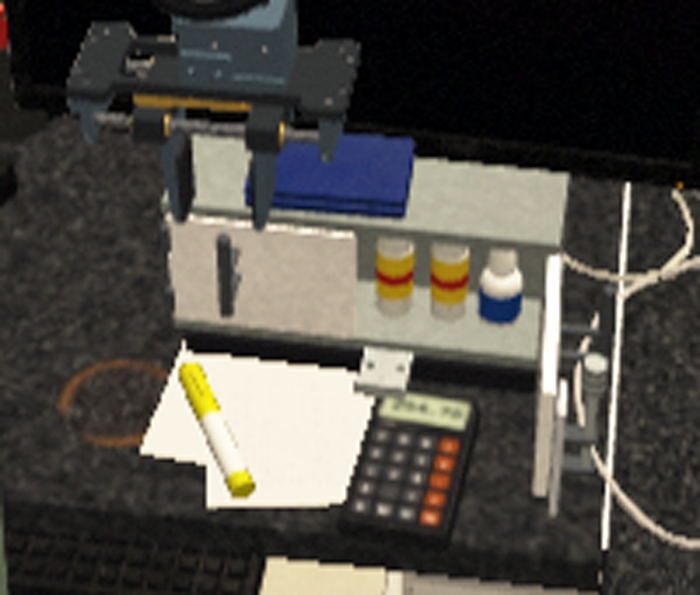

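Right leaf stands square open; left leaf is still shut with the fingers straddling its bar (bar at 224, tips at 180 and 262). Descend and pinch.

Emit:
jog_arm(series=[[[2, -1, -15], [0, 0, 0], 0.5], [[2, -1, -30], [0, 0, 0], 0.5], [[2, -1, -45], [0, 0, 0], 0.5], [[2, -1, -58], [0, 0, 0], 0.5], [[2, -1, -58], [0, 0, 0], 0.5]])

```text
time_s: 16.92
ee_pos: [475.8, 50.7, 309.9]
ee_rot: [-179.6, 0.8, 88.9]
force: [-0.4, 0.4, 0.6]
gripper_width: 45.5
```

Emit:
jog_arm(series=[[[0, 0, 0], [0, 0, 0], 0.05], [[0, 0, 0], [0, 0, 0], 0.05], [[0, 0, 0], [0, 0, 0], 0.05], [[0, 0, 0], [0, 0, 0], 0.05], [[0, 0, 0], [0, 0, 0], 0.05]])

```text
time_s: 17.33
ee_pos: [476.0, 51.1, 310.6]
ee_rot: [-179.7, 0.6, 88.8]
force: [0.7, 12.6, 0.8]
gripper_width: 15.4
```

Emit:
jog_arm(series=[[[0, 0, 0], [0, 0, 0], 0.05], [[0, 0, 0], [0, 0, 0], 0.05], [[0, 0, 0], [0, 0, 0], 0.05], [[0, 0, 0], [0, 0, 0], 0.05], [[0, 0, 0], [0, 0, 0], 0.05]])

```text
time_s: 17.75
ee_pos: [476.0, 52.9, 310.6]
ee_rot: [-179.7, 0.3, 88.7]
force: [0.6, 9.3, -2.7]
gripper_width: 9.2
```

```bash
python3 snap.py 13
```

```text
17.75 [476.   52.9 310.6] [-179.7    0.3   88.7] [  5.  15. 110.  -0.  56. -83.] [ 0.6  9.3 -2.7] 9.243087740215689
```

View pics/s13.png

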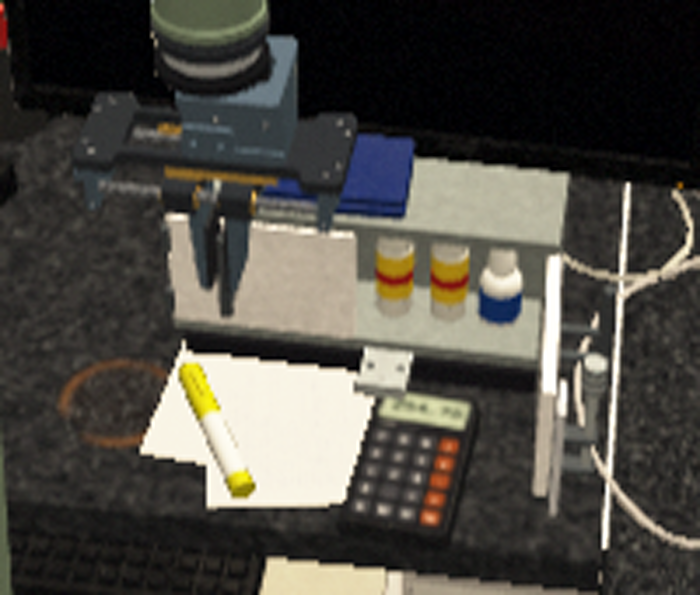

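```bash
python3 - <<'E'
import numpy as np
h=np.array([515.,98.9]);r=np.array([477.,50.5])-h
R=lambda a:np.array([[np.cos(a),-np.sin(a)],[np.sin(a),np.cos(a)]])
for k in range(4):
  s=R(np.radians(-25*k))@r
  print([(R(np.radians(-25*k-d))@r-s).round(1).tolist() for d in range(5,26,5)],(s+h).round(1))
E
```

```text
[[-4.1, 3.5], [-7.8, 7.3], [-11.2, 11.5], [-14.3, 15.9], [-16.9, 20.6]] [477.   50.5]
[[-2.2, 4.9], [-4.0, 10.0], [-5.3, 15.2], [-6.2, 20.5], [-6.6, 25.8]] [460.1  71.1]
[[0.1, 5.4], [0.6, 10.7], [1.6, 16.0], [3.0, 21.2], [4.9, 26.2]] [453.5  96.9]
[[2.3, 4.8], [5.1, 9.5], [8.2, 13.8], [11.7, 17.9], [15.5, 21.6]] [458.4 123.1]
```

Emit:
jog_arm(series=[[[-4.1, 3.5, 0], [0, 0, -0.087], 0.05], [[-7.8, 7.3, 0], [0, 0, -0.175], 0.05], [[-11.2, 11.5, 0], [0, 0, -0.262], 0.05], [[-14.3, 15.9, 0], [0, 0, -0.349], 0.05], [[-16.9, 20.6, 0], [0, 0, -0.436], 0.05]])

```text
time_s: 18.27
ee_pos: [459.6, 73.9, 310.7]
ee_rot: [-179.9, 0.2, 63.5]
force: [4.9, 1.1, -5.7]
gripper_width: 9.8
```

Emit:
jog_arm(series=[[[-2.2, 4.9, 0], [0, 0, -0.087], 0.05], [[-4, 10, 0], [0, 0, -0.175], 0.05], [[-5.3, 15.2, 0], [0, 0, -0.262], 0.05], [[-6.2, 20.5, 0], [0, 0, -0.349], 0.05], [[-6.6, 25.8, 0], [0, 0, -0.436], 0.05]])

```text
time_s: 18.68
ee_pos: [453.4, 100.1, 310.6]
ee_rot: [-179.9, 0.1, 38.3]
force: [4.2, -0.5, -5.9]
gripper_width: 9.5
```

```bash
python3 snap.py 14
```

```text
18.6833 [453.4 100.1 310.6] [-1.799e+02  1.000e-01  3.830e+01] [ 11.  13. 112.   0.  55. -27.] [ 4.2 -0.5 -5.9] 9.50263836277471
```

View pics/s14.png

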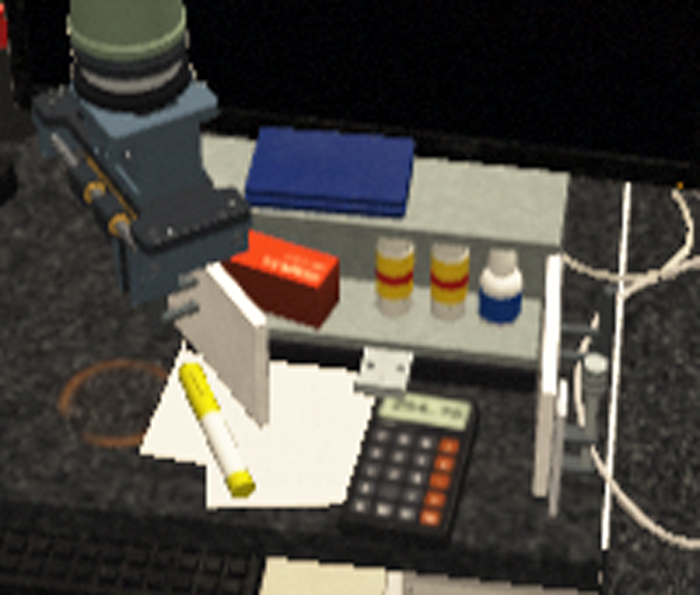

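Emit:
jog_arm(series=[[[0.1, 5.4, 0], [0, 0, -0.087], 0.05], [[0.6, 10.7, 0], [0, 0, -0.175], 0.05], [[1.6, 16, 0], [0, 0, -0.262], 0.05], [[3, 21.2, 0], [0, 0, -0.349], 0.05], [[4.9, 26.2, 0], [0, 0, -0.436], 0.05]])

```text
time_s: 19.2
ee_pos: [458.9, 126.4, 310.6]
ee_rot: [-180.0, -0.0, 13.5]
force: [3.3, -1.2, -5.5]
gripper_width: 9.7
```

Emit:
jog_arm(series=[[[2.3, 4.8, 0], [0, 0, -0.087], 0.05], [[5.1, 9.5, 0], [0, 0, -0.175], 0.05], [[8.2, 13.8, 0], [0, 0, -0.262], 0.05], [[8.2, 13.8, 0], [0, 0, -0.262], 0.05], [[8.2, 13.8, 0], [0, 0, -0.262], 0.05]])

```text
time_s: 19.62
ee_pos: [467.3, 140.1, 310.7]
ee_rot: [-180.0, -0.1, -1.3]
force: [3.3, 0.4, -4.3]
gripper_width: 9.7
```

```bash
python3 snap.py 15
```

```text
19.6167 [467.3 140.1 310.7] [-1.8e+02 -1.0e-01 -1.3e+00] [ 15.  15. 109.   0.  56.  17.] [ 3.3  0.4 -4.3] 9.657846916952023
```

View pics/s15.png

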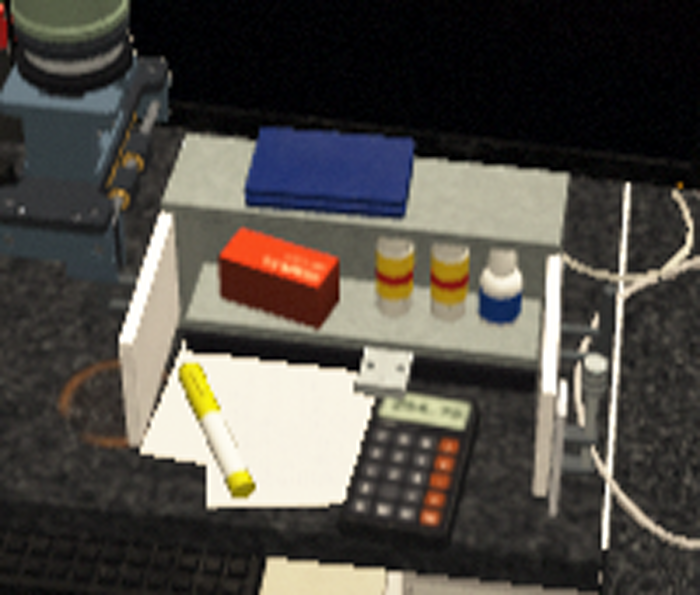

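Both square. Release, rise, and let it settle.

Emit:
jog_arm(series=[[[0, 0, 0], [0, 0, 0], 0.4], [[0, 0, 0], [0, 0, 0], 0.4], [[0, 0, 0], [0, 0, 0], 0.4], [[0, 0, 0], [0, 0, 0], 0.4], [[0, 0, 25], [0, 0, 0], 0.4]])

```text
time_s: 20.13
ee_pos: [465.6, 139.4, 332.3]
ee_rot: [179.9, 0.5, -1.4]
force: [0.6, 0.5, -0.7]
gripper_width: 36.1
```

Emit:
jog_arm(series=[[[0, 0, 30], [0, 0, 0], 0.4], [[0, 0, 60], [0, 0, 0], 0.4], [[-10, 20, 80], [0, 0, 0], 0.4], [[-20, 50, 90], [0, 0, 0], 0.4], [[-30, 80, 90], [0, 0, 0], 0.4]])

```text
time_s: 20.55
ee_pos: [435.6, 219.9, 425.6]
ee_rot: [-180.0, 0.2, -1.5]
force: [0.4, -0.6, -0.3]
gripper_width: 36.4
```

Emit:
jog_arm(series=[[[0, 0, 0], [0, 0, 0], 0.4], [[0, 0, 0], [0, 0, 0], 0.4], [[0, 0, 0], [0, 0, 0], 0.4], [[0, 0, 0], [0, 0, 0], 0.4], [[0, 0, 0], [0, 0, 0], 0.4]])

```text
time_s: 20.97
ee_pos: [435.8, 219.0, 425.2]
ee_rot: [180.0, 0.2, -1.5]
force: [0.8, -0.6, -0.7]
gripper_width: 36.1
```

```bash
python3 snap.py 16; python3 - <<'E'
from workcell import imaging
import cv2
cv2.imwrite("pics/topend.png",imaging.grab_frame("top")["pixels"][:,:,::-1])
E
```

```text
20.9667 [435.8 219.  425.2] [180.    0.2  -1.5] [25. 10. 98.  0. 72. 27.] [ 0.8 -0.6 -0.7] 36.10712651667241
```

View pics/s16.png

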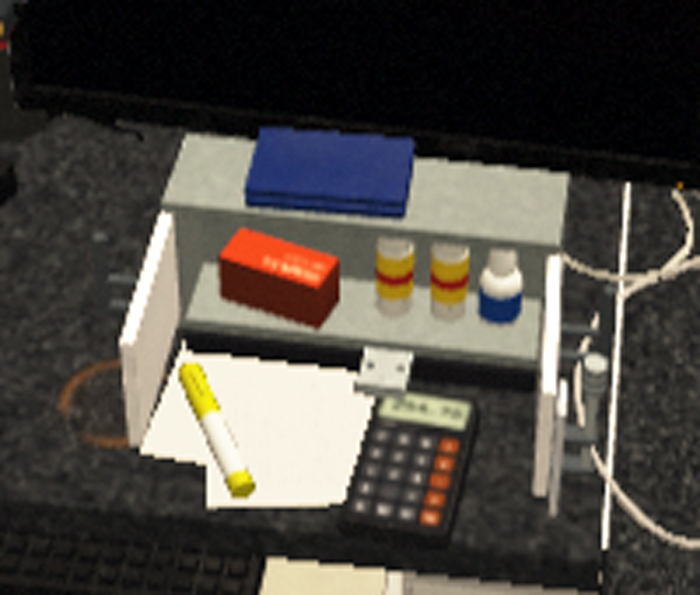

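View pics/topend.png

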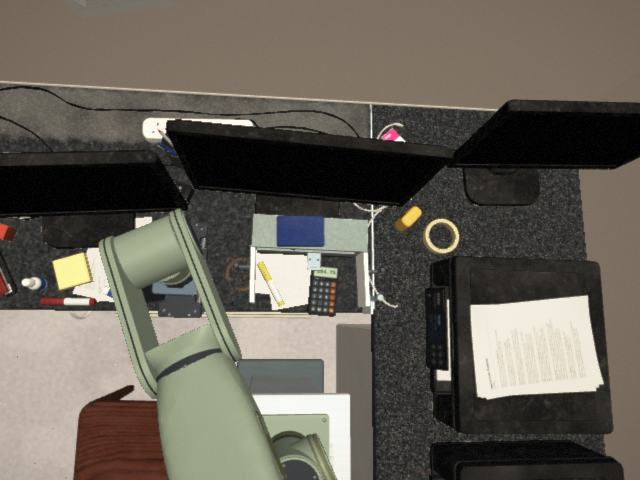

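Both leaves stand square to the cabinet in both views (left along column 250, right along column 364 in the top view). The visible bystanders are unchanged, and the robot is clear.

```bash
python3 -c "
from workcell import env
print(env.job_done())"
```

```text
the job is handed in; nothing more can be done
None
```

I lifted the bolt, swung the right-hand leaf open to about 90° while the left-hand leaf was still shut, then swung the left-hand leaf open to about 90°. The job was handed in at about 21 s.

**Last checks**
- **Leaves:** the final side and top pictures show both leaves standing square to the cabinet.
- **Robot:** the gripper is open and clear of everything, and the tool force is about 0 N.
- **Bystanders:** the ink pad, calculator, highlighter, masking roll and tape measure look unmoved. The arm hides the notebook in the final top view, so I could not check it there. The gripper stayed far above it.

**Checks that disagreed**
- **Bolt height:** the pictures first suggested a lift of only 12 to 14 mm. Lifting again met a hard stop at about 30 N. Feeling for the knob's top with the fingertips put it at about 147 mm, which is a full lift of 18 mm.
- **Right-hand leaf:** it crept forward to about 0.05 rad, by the pictures, while I handled the bolt. That is below the 0.1 rad limit for that step.

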